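# Load a casting flask into the blast cabinet

## Task

Stand the short casting flask upright on the sill in front of the blast cabinet's hatch, then, with the push bar and not with the fingers, slide it through the hinged flap so far in that the flap can fall shut behind it. Draw the push bar out again and lay it down flat on the bench, off the sill, with the flap shut. Leave the tall flask and everything else on the bench where it is.

Things in the scene. Friction and masses are not known exactly. Their poses are not given: they have to be found in the camera images.
- cabinet: Grey bench grit-blast cabinet, fixed, 280 mm wide, clear top and back windows. Origin: at bench level straight below the middle of the hatch, in the plane of the shut flap; x points level into the cabinet, y to its left, z up. Front wall 6 mm thick, up to z = 135 mm; back window at x = 254 mm. Hatch opening: y = +-50 mm, z = 40 to 107 mm.
- sill (a point): Middle of the loading sill's top, 67 mm outside the flap, 40 mm above the bench; axes as the cabinet's. The flat metal sill, 112 mm wide, begins 130 mm outside the flap and runs on level through the hatch as the cabinet's floor. On the sill two cheeks 8 mm high, inner faces at y = +-48 mm, flank the way up to the hatch.
- flap (a joint): Steel flap, 96 mm wide, 62 mm high, 4 mm thick, 60 g, on a level hinge 105 mm above the bench along the cabinet's y; lower edge 3 mm above the floor. 0 = shut; grows (rad) to 1.5 swinging inwards, never outwards. Under 2 N opens it; it falls by its own weight, rests on the flask's top until the flask's centre is about 87 mm inside, and slides over the push bar when that is drawn out.
- flask: The short casting flask: steel cylinder filled with plaster, 50 mm in diameter, 45 mm tall, 0.2 to 0.37 kg, standing on the bench. Origin: centre of its underside, z up.
- pusher: Aluminium push bar lying flat, 0.18 kg, 16 mm high but for its grip. Origin: underside; x along the bar to its forked head, z up. Bar 24 mm wide from x = -85 mm (tail) to 59; cross head 50 mm wide to x = 71; two prongs (inner faces y = +-17) to x = 85. The prong tips cradle the upright flask with its centre at x = 103 mm.
- pusher_grip (a point): Middle of the top of the push bar's grip, 70 mm above the bar's underside, at the bar's x = -55 mm; axes as the bar's. The grip is an upright wooden plate 40 mm long (x), 14 mm thick (y), rising 54 mm above the bar.
- tall_flask: Another plaster-filled steel flask, 50 mm in diameter but 85 mm tall. Not wanted; leave it standing. Origin: centre of its underside.
- bench_block: Square steel bench block, 70 x 70 x 22 mm, between the robot's base and the cabinet. Bystander. Origin: centre of its underside.
- mandrel: Tapered dark steel ring mandrel, 160 mm long, 25 mm thick, lying down between the robot's base and the cabinet. Bystander. Origin: middle of its underside, x along it.
- hammer: Hammer lying on the bench. Bystander.
- brush: Bench brush lying on the bench. Bystander.
- jar: Amber glass jar with a dark lid, 60 mm in diameter, 70 mm tall. Bystander.
- dish: Open steel dish, 90 mm in diameter, 30 mm tall. Bystander.

How it is judged:
By the outcome, as a careful person would: the job done as asked, in the order asked, and still so for the second after the job is handed in, with the robot touching nothing.
It also fails if it takes over 72 s, if anything falls off the work surface, if the arm or the gripper's body presses on something with over 40 N, if the wrist force passes 120 N, or if a joint passes its speed limit or range.

## Robot

A 6-joint arm with a two-finger parallel gripper is mounted at the origin on the work surface. World frame = base frame: x ahead of the robot, y to its left, z up, the work surface at z = 0. Lengths are in m, angles in degrees, forces in N, time in s.
With the tool pointing down it reaches from about 0.25 to 0.775 m from the base axis. Payload 4 kg.
Tool frame: the origin (TCP) lies midway between the tips of the shut fingers; the grasp point (between the pads) lies 19 mm behind it; z points along the fingers, y is the line along which they close (so a half turn about z gives the same grasp; the last joint's range is limited). The gripper opens to 85 mm and grips with 20 to 120 N. Pads are 22 mm wide; open, the fingers measure 114 mm over their backs; the gripper's body (76 mm by 85 mm) begins 54 mm behind the grasp point. The pads swing forward as they close: fully open they stand 13 mm farther back than shut.
Start: joints at [-77.985, 4.996, 78.535, -0, 96.463, -5.907], TCP at [0.169, -0.523, 0.231] pointing down, gripper open.
Joint ranges: [-177.83, 177.83], [-43.37, 116.18], [15.69, 146.23], [-61.86, 241.86], [9.47, 152.12], [-147.06, 147.06]. Speed limits (degrees/s): [159.86, 159.86, 180, 180, 180, 180].

## Interface

Orientations are given as [roll, pitch, yaw] about the fixed x, y, z axes, in that order (R = Rz(yaw) Ry(pitch) Rx(roll)).
In Python, from station import env gives the robot as it stands.
- The arm moves only by the tool run_rows, called after "Request:" in YAML: its name, and indented under it one key for each argument. Schema: {"type":"object","properties":{"ticks":{"type":"object","properties":{"steps":{"type":"array","items":{"type":"array","items":{"type":"number"},"minItems":7,"maxItems":7},"minItems":1,"maxItems":8}},"additionalProperties":false,"required":["steps"]},"grip_force":{"type":"number"},"only":{"type":"string"},"quiet":{"type":"boolean"},"lines":{"type":"string"}},"required":["ticks"],"additionalProperties":false}. ticks is an object whose key "steps" holds a list of rows, 1 to 8 of them, each of 7 numbers: dx, dy, dz in fractions of the full range, 1 being 40 cm, then a rotation vector rx, ry, rz in parts of the range, where 1.0 means 60 degrees, then the finger opening in m; each row is the pose to reach, as a shift and turn from the pose commanded when the call began, along the tool's axes at that moment; what a row does not reach only later rows make up. A row lasts 1/12 s, in which the tool goes at most 0.0417 m and 7.16 degrees, less where a joint would pass 70% of its speed; a pose out of reach is approached as far as the arm can. The fingers move at their own pace and stop on an object; grip_force is the grip in N (left out, the last holds). Time passes only in rows, so rows that do not move let the fingers close. The tool returns the time, the measured TCP pose, the force, the opening and the grip force at its end. only (a regular expression) keeps the lines of the reply that match it, lines (a string "A,B") keeps lines A to B, and quiet returns only ok. No shift or turn number may pass 1 either way. Input that does not fit is refused with a message, and nothing moves.
- env.state(): the state, without advancing time (a new reading comes with each control period).
- env.grab_frame(name): name is "scene" or "top" or "wrist"; returns the picture (480x640x3 uint8, red, green, blue); there is no depth.
- env.calibration(name): a dict with "mtx" (3x3 intrinsics, pixels), "position" and "orientation" of the camera in the world. Camera axes: x right, y down, z forward; pixel columns grow to the right and rows downward; lengths in m; the calibration is good to about 2 mm. The wrist camera is an equidistant fisheye: a pixel r from the principal point sees the ray r / f radians off the axis. A picture is of the moment at which its call begins: read the wrist's pose just before it. calibration takes no time and is no camera call; for the wrist camera it gives the pose at the moment of the call.
- env.sign_off(): hands the job in; it is judged then, once.
The state is a dict: "time": time; "joint_positions": joint angles; "qvel": joint speeds; "effort": joint torques, N m; "tool_pos": TCP position; "tool_rot": TCP orientation; "contact_force": force on the tool from outside, world axes, zero at the start; "ft_torque": the same for the moment, N m; "width": finger opening in m; "gripper_force": force on a finger pad.
Only numpy, scipy, OpenCV 4.12 (cv2) and the standard library are available. Lean on these libraries where they do the work, as an engineer would, in place of code of your own. Each camera call takes 0.05 s, during which the arm holds its last target. There are 200 camera calls.

## Working session

There is one attempt and no reset: what is moved stays moved. The work goes in short steps, Python scripts to look and compute and a tool call to move; the robot and the scene stay as the last step left them, time stands still between calls to the robot, and variables do not carry over. Pictures are saved under pics/ and viewed, at most 11 in all, crops included, and the job is handed in when it is done.

```bash
ls; mkdir -p pics
```

Run:
```python
from station import env
import cv2
for n in("scene","top"):
    cv2.imwrite(f"pics/{n}0.png",env.grab_frame(n)[:,:,::-1]); c=env.calibration(n); print(n,c)
print(env.state())
```

```text
pics
station.py
scene {'mtx': array([[438.26809421,   0.        , 322.50354629],
       [  0.        , 438.26809421, 237.72984664],
       [  0.        ,   0.        ,   1.        ]]), 'position': array([ 1.44834792, -0.38818935,  0.97172946]), 'orientation': array([-1.32100125e+02, -1.05297610e-01,  6.58313039e+01])}
top {'mtx': array([[542.92796164,   0.        , 333.08076295],
       [  0.        , 542.92796164, 239.27225361],
       [  0.        ,   0.        ,   1.        ]]), 'position': array([0.4618968 , 0.0212887 , 1.35226873]), 'orientation': array([-1.76235202e+02, -1.45610775e-01, -8.97670057e+01])}
{'time': 0.1, 'joint_positions': array([-7.79849827e+01,  5.03938212e+00,  7.86186162e+01, -1.48257876e-04,
        9.64632224e+01, -5.90675244e+00]), 'qvel': array([-0.10785252, -0.14489208, -0.1726065 , -0.01544437,  0.09646558,
        0.03210053]), 'effort': array([ 2.04877331e-03, -3.53015292e+01, -3.14218140e+01, -1.13697556e-04,
        7.91273225e-03, -3.34407360e-06]), 'tool_pos': array([ 0.16914769, -0.52286129,  0.23019077]), 'tool_rot': array([-1.79879408e+02, -1.23282111e-02,  1.79217402e+01]), 'contact_force': array([-0.03178027, -0.42413522,  0.01339928]), 'ft_torque': array([-0.00541698,  0.01386336,  0.00788077]), 'gripper_force': 0.0, 'width': 0.08522538578122621}
```

View pics/scene0.png

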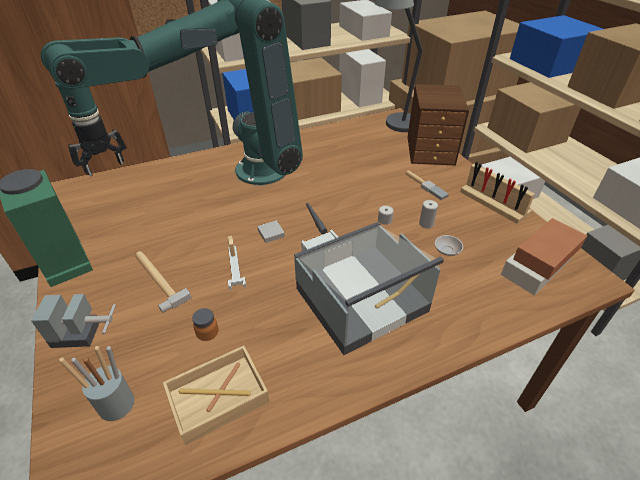

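View pics/top0.png

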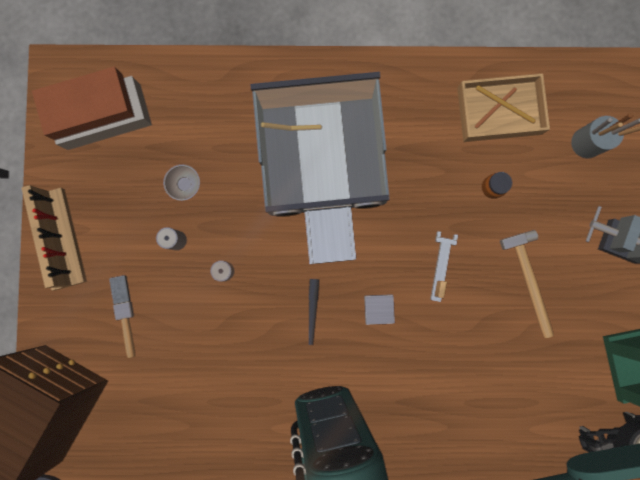

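The scene view shows the short flask at about (386,214) and the tall one at (429,212). In the top view the short flask is at (221,271), the tall at (168,238), the sill at (330,236), the cabinet front at about y≈208, and the bar runs from (437,300) to its fork at (447,235).

Create h.py:
```python
from station import env
import numpy as np, cv2
from scipy.spatial.transform import Rotation as R
def px2w(n,u,v,z):
    c=env.calibration(n); K=c["mtx"]; M=R.from_euler('xyz',c["orientation"],degrees=True).as_matrix()
    d=M@np.linalg.inv(K)@[u,v,1]; p=np.array(c["position"]); return p+d*(z-p[2])/d[2]
def w2px(n,P):
    c=env.calibration(n); M=R.from_euler('xyz',c["orientation"],degrees=True).as_matrix()
    q=c["mtx"]@M.T@(np.array(P)-c["position"]); return q[:2]/q[2]
def tool(P,yaw=None):
    "shift in tool axes to bring TCP to P; turn about tool z to yaw"
    s=env.state(); M=R.from_euler('xyz',s["tool_rot"],degrees=True)
    d=M.inv().apply(np.array(P)-s["tool_pos"]); 
    rv=None
    if yaw is not None: rv=(M.inv()*R.from_euler('xyz',[180,0,yaw],degrees=True)).as_rotvec(degrees=True)
    return np.round(d,4),np.round(rv,2) if rv is not None else None
```

Run:
```python
import cv2
i=cv2.imread("pics/top0.png")
a=cv2.resize(i[195:275,250:400],None,fx=5,fy=5,interpolation=cv2.INTER_CUBIC)
cv2.imwrite("pics/c1.png",a)
b=cv2.resize(i[225:310,415:475],None,fx=6,fy=6,interpolation=cv2.INTER_CUBIC)
c=cv2.resize(i[240:300,190:250],None,fx=6,fy=6,interpolation=cv2.INTER_CUBIC)
c=cv2.copyMakeBorder(c,0,150,0,0,cv2.BORDER_CONSTANT)
cv2.imwrite("pics/c2.png",cv2.hconcat([b,c]))
```

```text
(no output)
```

View pics/c1.png

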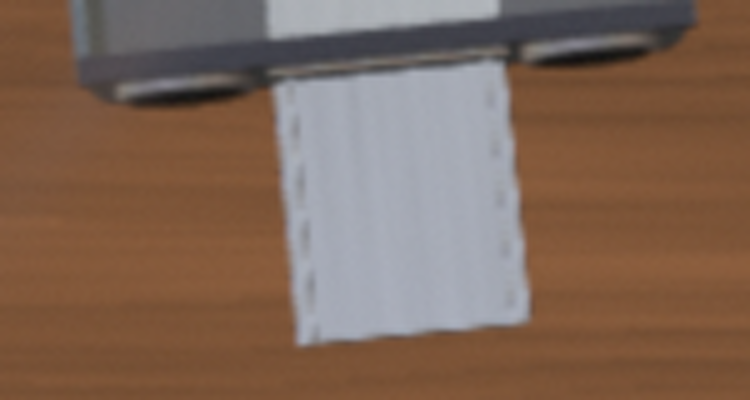

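View pics/c2.png

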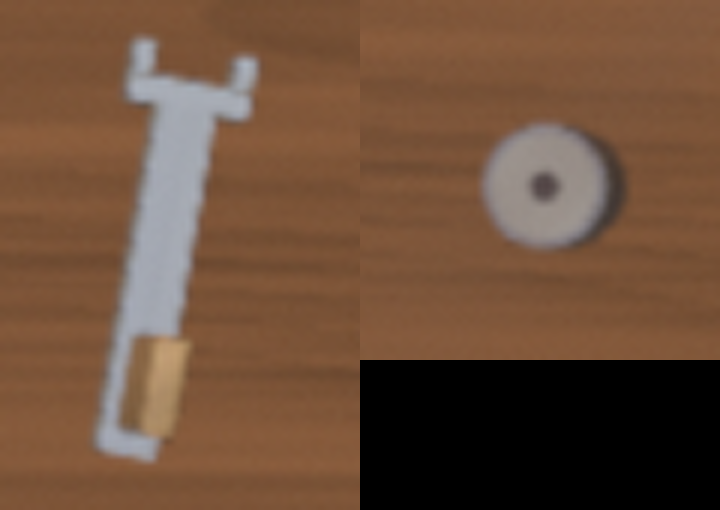

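Crop 1 shows the sill's near corners at (297,346) and (530,320), with its edges running up to (275,85) and (503,62). Crop 2 shows the prong tips at about (144,40) and (246,59), the tail corners at (97,450) and (156,460), the grip top centred near (162,388), and the flask top centred at (546,186).

Run:
```python
from h import *
f=lambda x,y,s,ox,oy,z:px2w("top",(x+.5)/s-.5+ox,(y+.5)/s-.5+oy,z)
S=lambda x,y,z:f(x,y,5,250,195,z); B=lambda x,y,z:f(x,y,6,415,225,z)
l,r=S(297,346,.04),S(530,320,.04); lt,rt=S(275,85,.04),S(503,62,.04)
print("sill",l,r,np.linalg.norm(l-r),lt,rt)
ax=((lt-l)+(rt-r)); a1=np.degrees(np.arctan2(ax[1],ax[0])); n=l-r; a2=np.degrees(np.arctan2(-n[0],n[1]))
print("yaw",a1,a2)
L,Rr=S(78,82,.135),S(697,24,.135); n=L-Rr; print("rim",L,Rr,np.linalg.norm(n),np.degrees(np.arctan2(-n[0],n[1])))
tl,tr=B(144,40,.016),B(246,59,.016);print("prongs",tl,tr,np.linalg.norm(tl-tr))
a,b=B(97,450,.016),B(156,460,.016);print("tail",a,b,np.linalg.norm(a-b))
d=(tl+tr-a-b)/2;print("bar len",np.linalg.norm(d),"yaw",np.degrees(np.arctan2(d[1],d[0])))
print("origin",(tl+tr+a+b)/4, "grip",B(162,388,.07), "pred grip",(tl+tr+a+b)/4-55*d/170*1e0/1)
c1=(f(546-360,186,6,190,240,.045));print("flask",c1)
print("scene", px2w("scene",386,210,.045))
```

```text
sill [0.48865742 0.07621354 0.04      ] [ 0.50167846 -0.0363108   0.04      ] 0.11327521046439637 [0.61535866 0.08778914 0.04      ] [ 0.62709128 -0.0230084   0.04      ]
yaw 5.635564289972298 6.600771343714213
rim [0.60522127 0.17177659 0.135     ] [ 0.63278518 -0.1073998   0.135     ] 0.2805338195091077 5.638705097349582
prongs [ 0.57080294 -0.24227795  0.016     ] [ 0.56313758 -0.28421057  0.016     ] 0.04262748936387137
tail [ 0.40278672 -0.22161786  0.016     ] [ 0.39882034 -0.24568293  0.016     ] 0.02438975052967871
bar len 0.16878145559166097 yaw -10.098348994545477
origin [ 0.48388689 -0.24844733  0.016     ] grip [ 0.42947572 -0.23750053  0.07      ] pred grip [ 0.43012707 -0.23887284  0.016     ]
flask [0.47139616 0.28829916 0.045     ]
scene [0.47309019 0.28747378 0.045     ]
```

Run:
```python
from h import *
print(tool([.472,.288,.16],5.8))
```

```text
(array([ 0.5377, -0.6782,  0.0717]), array([-0.12,  0.  , 12.12]))
```

The manual's scale: shifts go in shares of 40 cm and turns go in shares of 60 degrees. Converting my numbers, -0.252 m / 0.4 = -0.63, -0.22 m / 0.4 = -0.55, 12.1 degrees / 60 = 0.2017.

Request:
run_rows:
  ticks: {"steps":[[0.0625, -0.08, 0, 0, 0, 0.05, 0.085], [0.125, -0.1575, 0, 0, 0, 0.1, 0.085], [0.1875, -0.2375, 0, 0, 0, 0.15, 0.085], [0.25, -0.315, 0, 0, 0, 0.2, 0.085], [0.3125, -0.395, 0, 0, 0, 0.2017, 0.085], [0.375, -0.4725, 0, 0, 0, 0.2017, 0.085], [0.4375, -0.55, 0, 0, 0, 0.2017, 0.085], [0.5, -0.63, 0, 0, 0, 0.2017, 0.085]]}
  grip_force: 60

```text
time: 0.77
tool_pos: [0.282, -0.2201, 0.2309]
tool_rot: [-180.0, -0.0, 5.8]
contact_force: [1.1, -0.7, 0.0]
width: 0.0849
gripper_force: 0.0
```

Run:
```python
from h import *
print(tool([.472,.288,.16],5.8))
```

```text
(array([ 0.2401, -0.4864,  0.071 ]), array([-0.01, -0.  , -0.04]))
```

In the tool's units: -0.288 m / 0.4 = -0.72, -0.252 m / 0.4 = -0.63.

Request:
run_rows:
  ticks: {"steps":[[0.045, -0.09, 0, 0, 0, 0, 0.085], [0.09, -0.18, 0, 0, 0, 0, 0.085], [0.135, -0.27, 0, 0, 0, 0, 0.085], [0.18, -0.36, 0, 0, 0, 0, 0.085], [0.225, -0.45, 0, 0, 0, 0, 0.085], [0.27, -0.54, 0, 0, 0, 0, 0.085], [0.315, -0.63, 0, 0, 0, 0, 0.085], [0.36, -0.72, 0, 0, 0, 0, 0.085]]}

```text
time: 1.43
tool_pos: [0.3959, 0.0813, 0.231]
tool_rot: [180.0, -0.0, 5.9]
contact_force: [1.4, -0.2, 0.8]
width: 0.0854
gripper_force: 0.0
```

Run:
```python
from h import *
print(tool([.472,.288,.16],5.8))
```

```text
(array([ 0.0968, -0.1979,  0.071 ]), array([ 0.02, -0.01,  0.06]))
```

In the tool's units: -0.19 m / 0.4 = -0.475, -0.17 m / 0.4 = -0.425.

Request:
run_rows:
  ticks: {"steps":[[0.05, -0.0875, 0, 0, 0, 0, 0.085], [0.1, -0.175, 0, 0, 0, 0, 0.085], [0.15, -0.2625, 0.0375, 0, 0, 0, 0.085], [0.2, -0.35, 0.075, 0, 0, 0, 0.085], [0.225, -0.425, 0.1125, 0, 0, 0, 0.085], [0.225, -0.475, 0.15, 0, 0, 0, 0.085], [0.225, -0.475, 0.175, 0, 0, 0, 0.085], [0.225, -0.475, 0.175, 0, 0, 0, 0.085]]}

```text
time: 2.1
tool_pos: [0.4642, 0.2772, 0.1573]
tool_rot: [179.8, 0.4, 6.0]
contact_force: [0.0, -0.6, -1.0]
width: 0.0849
gripper_force: 0.0
```

Run:
```python
from h import *
print(tool([.472,.288,.14],5.8))
print(env.state()["joint_positions"])
cv2.imwrite("pics/w1.png",env.grab_frame("wrist")[:,:,::-1])
```

```text
(array([ 0.009 , -0.01  ,  0.0172]), array([0.18, 0.41, 0.15]))
[ 2.48494730e+01  5.63554636e+00  8.62838355e+01 -3.16000186e-02
  8.85279009e+01  1.08899391e+02]
```

View pics/w1.png

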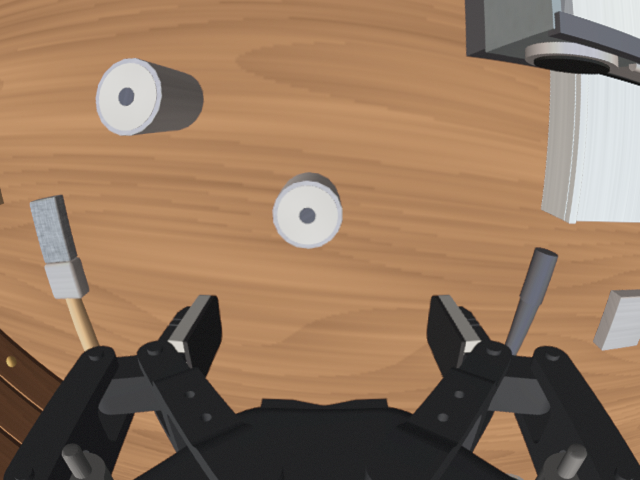

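The wrist view shows the short flask's top centred at (307,215), between the fingers and slightly ahead of them. The tall flask is at (127,97), well clear.

Add to h.py:
```python
def wr(u,v,z):
    c=env.calibration("wrist"); K=c["mtx"]; M=R.from_euler('xyz',c["orientation"],degrees=True).as_matrix()
    a=np.array([(u-K[0,2])/K[0,0],(v-K[1,2])/K[1,1]]); t=np.linalg.norm(a)
    d=M@np.r_[np.sin(t)*a/t,np.cos(t)]; p=np.array(c["position"]); return p+d*(z-p[2])/d[2]
```

Run:
```python
from h import *
print(wr(307,215,.045),wr(127,97,.085))
print(tool([.472,.288,.14],5.8),env.state()["tool_pos"])
```

```text
[0.47172561 0.28963953 0.045     ] [0.54807415 0.40981275 0.085     ]
(array([ 0.0081, -0.0107,  0.0191]), array([0.13, 0.25, 0.07])) [0.46509502 0.27658201 0.1591657 ]
```

In the tool's units: 0.09 m / 0.4 = 0.225, -0.0117 m / 0.4 = -0.0293.

Request:
run_rows:
  ticks: {"steps":[[0.0075, -0.0125, 0.0625, 0, 0, 0, 0.085], [0.015, -0.025, 0.125, 0, 0, 0, 0.085], [0.0193, -0.0293, 0.1875, 0, 0, 0, 0.085], [0.0193, -0.0293, 0.225, 0, 0, 0, 0.085], [0.0193, -0.0293, 0.225, 0, 0, 0, 0.085], [0.0193, -0.0293, 0.225, 0, 0, 0, 0.085]]}

```text
time: 2.65
tool_pos: [0.473, 0.2884, 0.0718]
tool_rot: [180.0, 0.0, 5.7]
contact_force: [0.2, 0.6, 1.0]
width: 0.0846
gripper_force: 0.0
```

Run:
```python
from h import *
print(tool([.4717,.289,.01],5.8))
```

```text
(array([-0.0012, -0.0007,  0.0618]), array([ 0.03,  0.01, -0.07]))
```

Aligned, so I'll descend and grip.

In the tool's units: 0.061 m / 0.4 = 0.1525, 0.055 m / 0.4 = 0.1375.

Request:
run_rows:
  ticks: {"steps":[[-0.0025, -0.0018, 0.05, 0, 0, 0, 0.085], [-0.0025, -0.0018, 0.1, 0, 0, 0, 0.085], [-0.0025, -0.0018, 0.1375, 0, 0, 0, 0.085], [-0.0025, -0.0018, 0.1525, 0, 0, 0, 0.085], [-0.0025, -0.0018, 0.1525, 0, 0, 0, 0.085], [-0.0025, -0.0018, 0.1525, 0, 0, 0, 0.04], [-0.0025, -0.0018, 0.1525, 0, 0, 0, 0.04], [-0.0025, -0.0018, 0.1525, 0, 0, 0, 0.04]]}
  grip_force: 40

```text
time: 3.32
tool_pos: [0.473, 0.2907, 0.0123]
tool_rot: [-180.0, -0.2, 5.8]
contact_force: [0.4, -4.3, 4.9]
width: 0.0511
gripper_force: 4.3
```

Request:
run_rows:
  ticks: {"steps":[[0, 0, 0, 0, 0, 0, 0.04], [0, 0, 0, 0, 0, 0, 0.04], [0, 0, 0, 0, 0, 0, 0.04], [0, 0, 0, 0, 0, 0, 0.04], [0, 0, -0.025, 0, 0, 0, 0.04], [0, 0, -0.075, 0, 0, 0, 0.04], [0, 0, -0.15, 0, 0, 0, 0.04], [0, 0, -0.225, 0, 0, 0, 0.04]]}
  grip_force: 50

```text
time: 3.98
tool_pos: [0.4702, 0.2896, 0.0998]
tool_rot: [179.9, 0.2, 5.8]
contact_force: [0.7, 0.2, -1.8]
width: 0.0489
gripper_force: 52.0
```

Run:
```python
from h import *
s=env.state();print(s["contact_force"])
o=np.array([.4952,.0200]);a=np.radians(5.8);x=np.array([np.cos(a),np.sin(a)])
p=o+x*(.130-.075);print(p,tool([*p,.11],5.8))
```

```text
[ 0.72672003  0.15543508 -1.79899499]
[0.54991844 0.0255581 ] (array([ 0.0525,  0.2708, -0.01  ]), array([0.09, 0.25, 0.03]))
```

In the tool's units: 0.2708 m / 0.4 = 0.677, 0.245 m / 0.4 = 0.6125.

Request:
run_rows:
  ticks: {"steps":[[0.0125, 0.0875, -0.0375, 0, 0, 0, 0.04], [0.025, 0.175, -0.05, 0, 0, 0, 0.04], [0.0375, 0.2625, -0.05, 0, 0, 0, 0.04], [0.05, 0.35, -0.05, 0, 0, 0, 0.04], [0.07, 0.4375, -0.05, 0, 0, 0, 0.04], [0.09, 0.525, -0.05, 0, 0, 0, 0.04], [0.1125, 0.6125, -0.05, 0, 0, 0, 0.04], [0.1313, 0.677, -0.05, 0, 0, 0, 0.04]]}

```text
time: 4.65
tool_pos: [0.5514, 0.0234, 0.1202]
tool_rot: [179.9, 0.0, 5.7]
contact_force: [0.7, 0.1, -2.2]
width: 0.0486
gripper_force: 52.4
```

Request:
run_rows:
  ticks: {"steps":[[0, 0, 0, 0, 0, 0, 0.04], [0, 0, 0, 0, 0, 0, 0.04]]}

```text
time: 4.82
tool_pos: [0.5512, 0.025, 0.1199]
tool_rot: [-180.0, 0.1, 5.7]
contact_force: [0.2, 0.2, -2.2]
width: 0.0487
gripper_force: 52.4
```

Run:
```python
from h import *
o=np.array([.4952,.0200]);a=np.radians(5.8);x=np.array([np.cos(a),np.sin(a)])
p=o+x*(.130-.075);print(p,tool([*p,.053],5.8))
cv2.imwrite("pics/t2.png",cv2.resize(env.grab_frame("wrist")[:,:,::-1],None,fx=1,fy=1))
```

```text
[0.54991844 0.0255581 ] (array([-0.0011, -0.0007,  0.0669]), array([-0.04,  0.08, -0.15]))
```

View pics/t2.png

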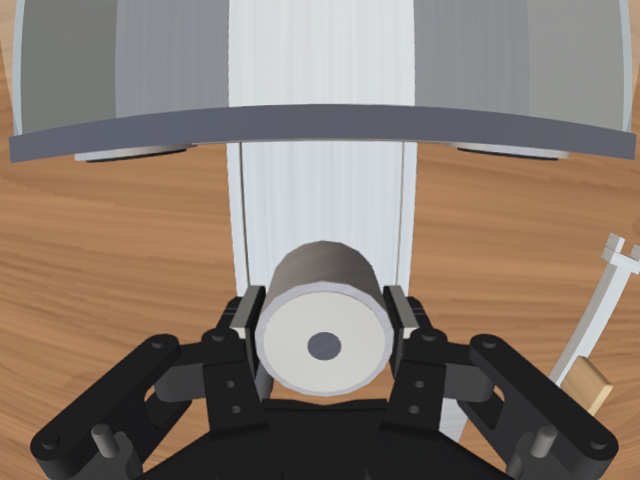

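The flask, centred at column 323, is midway between the cheek lines (about 245 and 403), and the sill runs straight up the picture. Both the yaw and the centring are good, so I'll lower it.

In the tool's units: 0.067 m / 0.4 = 0.1675, 0.052 m / 0.4 = 0.13.

Request:
run_rows:
  ticks: {"steps":[[-0.0025, 0, 0.05, 0, 0, 0, 0.04], [-0.0025, 0, 0.1, 0, 0, 0, 0.04], [-0.0025, 0, 0.13, 0, 0, 0, 0.04], [-0.0025, 0, 0.15, 0, 0, 0, 0.04], [-0.0025, 0, 0.16, 0, 0, 0, 0.04], [-0.0025, 0, 0.165, 0, 0, 0, 0.04], [-0.0025, 0, 0.1675, 0, 0, 0, 0.04], [-0.0025, 0, 0.1675, 0, 0, 0, 0.04]]}

```text
time: 5.53
tool_pos: [0.551, 0.0262, 0.0541]
tool_rot: [180.0, -0.1, 5.8]
contact_force: [0.5, 0.8, -2.0]
width: 0.0487
gripper_force: 52.4
```

Request:
run_rows:
  ticks: {"steps":[[0, 0, 0, 0, 0, 0, 0.04], [0, 0, 0, 0, 0, 0, 0.04]]}

```text
time: 5.7
tool_pos: [0.551, 0.026, 0.0542]
tool_rot: [180.0, -0.1, 5.8]
contact_force: [0.1, 0.9, -1.7]
width: 0.0486
gripper_force: 52.4
```

In the tool's units: 0.001 m / 0.4 = 0.0025.

Request:
run_rows:
  ticks: {"steps":[[0, 0, 0.0025, 0, 0, 0, 0.04], [0, 0, 0.0025, 0, 0, 0, 0.04], [0, 0, 0.0025, 0, 0, 0, 0.04]]}

```text
time: 5.95
tool_pos: [0.5506, 0.026, 0.0526]
tool_rot: [180.0, -0.0, 5.8]
contact_force: [0.6, -0.2, -1.0]
width: 0.0487
gripper_force: 52.4
```

Request:
run_rows:
  ticks: {"steps":[[0, 0, 0.0025, 0, 0, 0, 0.04], [0, 0, 0.0025, 0, 0, 0, 0.04], [0, 0, 0.0025, 0, 0, 0, 0.04]]}

```text
time: 6.2
tool_pos: [0.5507, 0.026, 0.0525]
tool_rot: [180.0, -0.0, 5.8]
contact_force: [-3.9, -0.4, 5.5]
width: 0.0488
gripper_force: 53.1
```

The flask has touched the sill (the vertical force went from -2 to +5 N). I'll release it and rise.

In the tool's units: -0.06 m / 0.4 = -0.15, -0.03 m / 0.4 = -0.075.

Request:
run_rows:
  ticks: {"steps":[[0, 0, 0, 0, 0, 0, 0.053], [0, 0, 0, 0, 0, 0, 0.058], [0, 0, 0, 0, 0, 0, 0.064], [0, 0, 0, 0, 0, 0, 0.066], [0, 0, 0, 0, 0, 0, 0.066], [0, 0, -0.025, 0, 0, 0, 0.066], [0, 0, -0.075, 0, 0, 0, 0.066], [0, 0, -0.15, 0, 0, 0, 0.066]]}

```text
time: 6.87
tool_pos: [0.5482, 0.0262, 0.1092]
tool_rot: [-179.9, 0.4, 5.8]
contact_force: [-0.0, 0.3, 0.8]
width: 0.0657
gripper_force: 0.0
```

Request:
run_rows:
  ticks: {"steps":[[0, 0, -0.1, 0, 0, 0, 0.066], [-0.05, 0, -0.15, 0, 0, 0, 0.066], [-0.1, 0, -0.15, 0, 0, 0, 0.066], [-0.1, 0, -0.15, 0, 0, 0, 0.066]]}

```text
time: 7.2
tool_pos: [0.5097, 0.0219, 0.1747]
tool_rot: [179.9, -0.2, 5.8]
contact_force: [0.1, 0.2, -0.3]
width: 0.0658
gripper_force: 0.0
```

Run:
```python
from h import *
print(tool([.430,-.238,.17],-10.1))
```

```text
(array([-0.1056,  0.2505,  0.0046]), array([ 0.03, -0.24, 15.92]))
```

In the tool's units: 0.2505 m / 0.4 = 0.6263, 0.21 m / 0.4 = 0.525, 15.9 degrees / 60 = 0.265.

Request:
run_rows:
  ticks: {"steps":[[-0.035, 0.0875, 0, 0, 0, 0.05, 0.066], [-0.07, 0.175, 0, 0, 0, 0.1, 0.066], [-0.105, 0.2625, 0, 0, 0, 0.15, 0.066], [-0.14, 0.35, 0, 0, 0, 0.2, 0.066], [-0.175, 0.4375, 0, 0, 0, 0.25, 0.05], [-0.2125, 0.525, 0, 0, 0, 0.265, 0.05], [-0.264, 0.6263, 0, 0, 0, 0.265, 0.05], [-0.264, 0.6263, 0, 0, 0, 0.265, 0.05]]}

```text
time: 7.87
tool_pos: [0.4288, -0.2437, 0.1708]
tool_rot: [179.8, 0.1, -10.5]
contact_force: [-0.5, 0.2, 1.2]
width: 0.0501
gripper_force: 0.0
```

Run:
```python
from h import *
print(tool([.430,-.238,.03],-10.1))
i=env.grab_frame("wrist"); cv2.imwrite("pics/w3.png",i[:,:,::-1])
j=env.grab_frame("top"); cv2.imwrite("pics/t3.png",j[:,:,::-1])
```

```text
(array([ 0.0004, -0.0064,  0.1408]), array([ 0.2 ,  0.08, -0.4 ]))
```

View pics/w3.png

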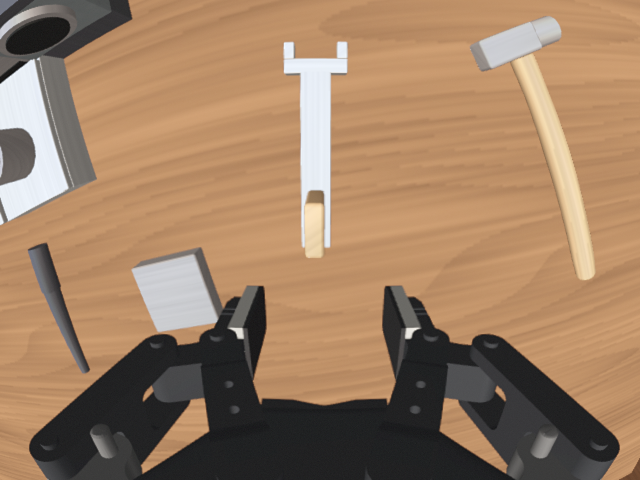

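The wrist view shows the bar straight along the picture, with its prongs at (289,50) and (342,50) and the grip's top centred near (315,229).

Run:
```python
from h import *
g=wr(314.5,229,.07);a=wr(289,43,.016);b=wr(342,43,.016);print(g,a,b,np.linalg.norm(a-b))
d=(a+b)/2-[*g[:2],.016];print(np.linalg.norm(d),np.degrees(np.arctan2(d[1],d[0])))
print(tool([*g[:2],.035],-10.1))
```

```text
[ 0.43329121 -0.23323959  0.07      ] [ 0.57192988 -0.23697433  0.016     ] [ 0.56415925 -0.27792759  0.016     ] 0.04168395671750522
0.1369111283009755 -10.185752020422095
(array([ 0.0018, -0.0065,  0.1358]), array([-0.04,  0.04, -0.21]))
```

Run:
```python
from h import *
print(tool([.431,-.2372,.031],-10.1))
```

```text
(array([ 0.0003, -0.0022,  0.1398]), array([-0.04,  0.04, -0.21]))
```

Request:
run_rows:
  ticks: {"steps":[[0, -0.005, 0.075, 0, 0, 0, 0.05], [0, -0.005, 0.15, 0, 0, 0, 0.05], [0, -0.005, 0.2125, 0, 0, 0, 0.05], [0, -0.005, 0.2125, 0, 0, 0, 0.05]]}

```text
time: 8.3
tool_pos: [0.4285, -0.2318, 0.0802]
tool_rot: [-179.7, 0.6, -10.0]
contact_force: [-0.6, 2.0, -1.6]
width: 0.05
gripper_force: 0.0
```

Run:
```python
from h import *
print(tool([.431,-.2372,.031],-10.1))
```

```text
(array([0.004 , 0.0052, 0.0491]), array([-0.34,  0.63,  0.15]))
```

Request:
run_rows:
  ticks: {"steps":[[0, 0, 0, 0, 0, 0, 0.05], [0, 0, 0, 0, 0, 0, 0.05], [0, 0, 0, 0, 0, 0, 0.05], [0, 0, 0, 0, 0, 0, 0.05]]}

```text
time: 8.63
tool_pos: [0.4328, -0.2365, 0.0886]
tool_rot: [179.9, -0.2, -10.0]
contact_force: [-0.2, -0.2, -0.2]
width: 0.05
gripper_force: 0.0
```

Run:
```python
from h import *
print(tool([.431,-.2372,.031],-10.1))
```

```text
(array([-0.0018,  0.0009,  0.0576]), array([ 0.1 , -0.23,  0.06]))
```

In the tool's units: 0.055 m / 0.4 = 0.1375, 0.05 m / 0.4 = 0.125.

Request:
run_rows:
  ticks: {"steps":[[-0.0025, 0.0025, 0.05, 0, 0, 0, 0.05], [-0.0025, 0.0025, 0.1, 0, 0, 0, 0.05], [-0.0025, 0.0025, 0.125, 0, 0, 0, 0.05], [-0.0025, 0.0025, 0.1375, 0, 0, 0, 0.05], [-0.0025, 0.0025, 0.1375, 0, 0, 0, 0.05], [-0.0025, 0.0025, 0.1375, 0, 0, 0, 0.03], [-0.0025, 0.0025, 0.1375, 0, 0, 0, 0.005], [-0.0025, 0.0025, 0.1375, 0, 0, 0, 0.005]]}
  grip_force: 110

```text
time: 9.3
tool_pos: [0.431, -0.2373, 0.0326]
tool_rot: [179.9, -0.1, -10.1]
contact_force: [0.2, -1.2, 0.8]
width: 0.0143
gripper_force: 1.3
```

Request:
run_rows:
  ticks: {"steps":[[0, 0, 0, 0, 0, 0, 0.005], [0, 0, 0, 0, 0, 0, 0.005], [0, 0, 0, 0, 0, 0, 0.005], [0, 0, 0, 0, 0, 0, 0.005], [0, 0, 0, 0, 0, 0, 0.005], [0, 0, 0, 0, 0, 0, 0.005], [0, 0, 0, 0, 0, 0, 0.005]]}

```text
time: 9.88
tool_pos: [0.4311, -0.2375, 0.0328]
tool_rot: [179.9, -0.1, -10.1]
contact_force: [0.4, -0.4, 5.6]
width: 0.0126
gripper_force: 107.6
```

In the tool's units: -0.08 m / 0.4 = -0.2, -0.03 m / 0.4 = -0.075.

Request:
run_rows:
  ticks: {"steps":[[0, 0, -0.025, 0, 0, 0, 0.005], [0, 0, -0.075, 0, 0, 0, 0.005], [0, 0, -0.15, 0, 0, 0, 0.005], [-0.05, 0, -0.2, 0, 0, 0, 0.005], [-0.1, 0, -0.2, 0, 0, 0, 0.005], [-0.15, 0, -0.2, 0, 0, 0, 0.005], [-0.15, 0, -0.2, 0, 0, 0, 0.005]]}

```text
time: 10.47
tool_pos: [0.3679, -0.2249, 0.111]
tool_rot: [-180.0, 0.2, -10.1]
contact_force: [-0.4, 0.1, -2.2]
width: 0.0127
gripper_force: 107.2
```

Run:
```python
from h import *
print(tool([.3637,.007,.115],5.8))
```

```text
(array([-0.0449, -0.2276, -0.0037]), array([ -0.08,   0.2 , -15.93]))
```

In the tool's units: -0.2276 m / 0.4 = -0.569, -0.198 m / 0.4 = -0.495, -15.9 degrees / 60 = -0.265.

Request:
run_rows:
  ticks: {"steps":[[-0.015, -0.0825, 0, 0, 0, -0.0383, 0.005], [-0.03, -0.165, 0, 0, 0, -0.0767, 0.005], [-0.045, -0.2475, 0, 0, 0, -0.115, 0.005], [-0.0625, -0.33, 0, 0, 0, -0.1533, 0.005], [-0.08, -0.4125, 0, 0, 0, -0.1917, 0.005], [-0.0975, -0.495, 0, 0, 0, -0.23, 0.005], [-0.1123, -0.569, 0, 0, 0, -0.265, 0.005], [-0.1123, -0.569, 0, 0, 0, -0.265, 0.005]]}

```text
time: 11.13
tool_pos: [0.3657, 0.0106, 0.1108]
tool_rot: [-179.8, 0.1, 6.3]
contact_force: [-0.2, 0.2, -1.8]
width: 0.0127
gripper_force: 107.9
```

Request:
run_rows:
  ticks: {"steps":[[0, 0, 0, 0, 0, 0, 0.005], [0, 0, 0, 0, 0, 0, 0.005], [0, 0, 0, 0, 0, 0, 0.005]]}

```text
time: 11.38
tool_pos: [0.3667, 0.0049, 0.1111]
tool_rot: [180.0, 0.0, 5.7]
contact_force: [0.3, 0.1, -2.3]
width: 0.0128
gripper_force: 107.9
```

Run:
```python
from h import *
print(tool([.3637,.007,.080],5.8))
cv2.imwrite("pics/w4.png",env.grab_frame("wrist")[:,:,::-1])
```

```text
(array([-0.0027, -0.0024,  0.0311]), array([ 0.02,  0.04, -0.07]))
```

View pics/w4.png

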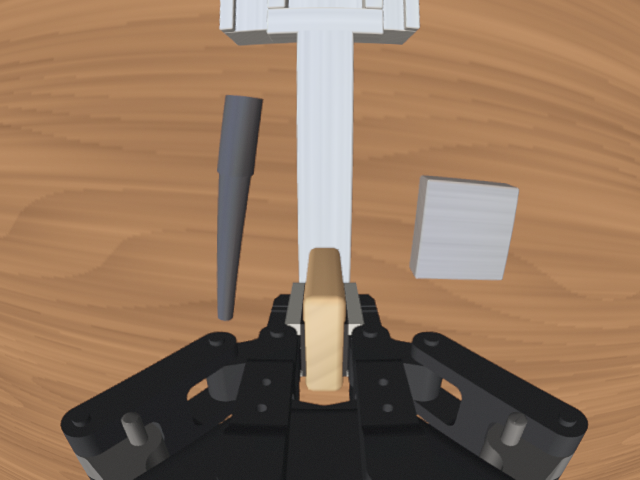

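The bar lies straight ahead of the tool (columns 298–353). Its head is just over the sill's near edge and about 2 mm right of the cheeks' middle, so I'll shift left and lower.

In the tool's units: 0.035 m / 0.4 = 0.0875, -0.0024 m / 0.4 = -0.006.

Request:
run_rows:
  ticks: {"steps":[[0, -0.006, 0.025, 0, 0, 0, 0.005], [0, -0.006, 0.05, 0, 0, 0, 0.005], [0, -0.006, 0.07, 0, 0, 0, 0.005], [0, -0.006, 0.0825, 0, 0, 0, 0.005], [0, -0.006, 0.0875, 0, 0, 0, 0.005], [0, -0.006, 0.0875, 0, 0, 0, 0.005], [0, -0.006, 0.0875, 0, 0, 0, 0.005]]}

```text
time: 12.02
tool_pos: [0.3665, 0.008, 0.0762]
tool_rot: [180.0, 0.0, 5.8]
contact_force: [0.6, -0.1, -1.0]
width: 0.013
gripper_force: 108.0
```

Request:
run_rows:
  ticks: {"steps":[[0, 0, 0.0038, 0, 0, 0, 0.005], [0, 0, 0.0038, 0, 0, 0, 0.005], [0, 0, 0.0038, 0, 0, 0, 0.005]]}

```text
time: 12.27
tool_pos: [0.3667, 0.0081, 0.0751]
tool_rot: [180.0, -0.0, 5.8]
contact_force: [-0.7, 0.4, -2.1]
width: 0.0127
gripper_force: 108.0
```

In the tool's units: 0.035 m / 0.4 = 0.0875, 0.027 m / 0.4 = 0.0675.

Request:
run_rows:
  ticks: {"steps":[[0.0125, 0, 0.0025, 0, 0, 0, 0.005], [0.025, 0, 0.0025, 0, 0, 0, 0.005], [0.0375, 0, 0.0025, 0, 0, 0, 0.005], [0.0475, 0, 0.0025, 0, 0, 0, 0.005], [0.0575, 0, 0.0025, 0, 0, 0, 0.005], [0.0675, 0, 0.0025, 0, 0, 0, 0.005], [0.0775, 0, 0.0025, 0, 0, 0, 0.005], [0.0875, 0, 0.0025, 0, 0, 0, 0.005]]}

```text
time: 12.93
tool_pos: [0.4013, 0.0117, 0.0737]
tool_rot: [-180.0, 0.1, 5.8]
contact_force: [-1.9, 0.2, -0.5]
width: 0.0127
gripper_force: 108.0
```

Request:
run_rows:
  ticks: {"steps":[[0.015, 0, 0, 0, 0, 0, 0.005], [0.03, 0, 0, 0, 0, 0, 0.005], [0.045, 0, 0, 0, 0, 0, 0.005], [0.06, 0, 0, 0, 0, 0, 0.005], [0.075, 0, 0, 0, 0, 0, 0.005], [0.09, 0, 0, 0, 0, 0, 0.005], [0.105, 0, 0, 0, 0, 0, 0.005], [0.12, 0, 0, 0, 0, 0, 0.005]]}

```text
time: 13.6
tool_pos: [0.4495, 0.0166, 0.0737]
tool_rot: [180.0, 0.0, 5.8]
contact_force: [-2.3, -1.1, -1.7]
width: 0.0126
gripper_force: 108.0
```

Run:
```python
from h import *
cv2.imwrite("pics/w5.png",env.grab_frame("wrist")[:,:,::-1])
print(tool([.5638,.027,.0740],5.8))
```

```text
(array([1.135e-01, 1.100e-03, 1.000e-04]), array([ 0.  , -0.09,  0.02]))
```

View pics/w5.png

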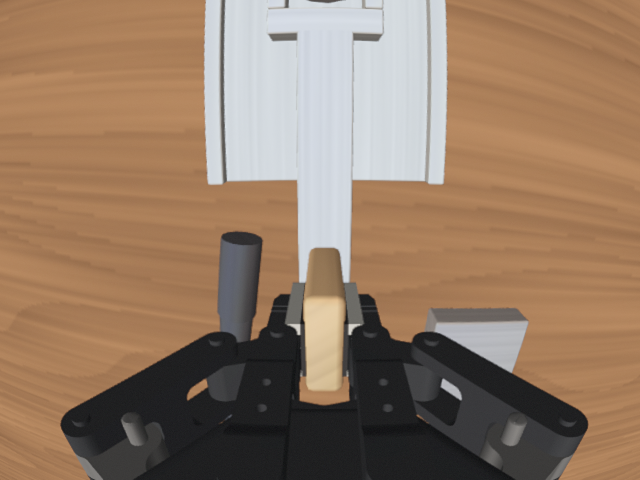

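The bar is centred on the sill (columns 298–353 against cheeks at 224 and 430), with the flask in the cradle at the top of the picture. I'll push on.

In the tool's units: 0.048 m / 0.4 = 0.12, 0.042 m / 0.4 = 0.105.

Request:
run_rows:
  ticks: {"steps":[[0.015, 0, 0, 0, 0, 0, 0.005], [0.03, 0, 0, 0, 0, 0, 0.005], [0.045, 0, 0, 0, 0, 0, 0.005], [0.06, 0, 0, 0, 0, 0, 0.005], [0.075, 0, 0, 0, 0, 0, 0.005], [0.09, 0, 0, 0, 0, 0, 0.005], [0.105, 0, 0, 0, 0, 0, 0.005], [0.12, 0, 0, 0, 0, 0, 0.005]]}

```text
time: 14.32
tool_pos: [0.4975, 0.0215, 0.0738]
tool_rot: [180.0, -0.0, 5.8]
contact_force: [-2.9, -0.5, -1.3]
width: 0.0127
gripper_force: 108.1
```

Request:
run_rows:
  ticks: {"steps":[[0.015, 0, 0, 0, 0, 0, 0.005], [0.03, 0, 0, 0, 0, 0, 0.005], [0.045, 0, 0, 0, 0, 0, 0.005], [0.06, 0, 0, 0, 0, 0, 0.005], [0.075, 0, 0, 0, 0, 0, 0.005], [0.09, 0, 0, 0, 0, 0, 0.005], [0.105, 0, 0, 0, 0, 0, 0.005], [0.12, 0, 0, 0, 0, 0, 0.005]]}

```text
time: 14.98
tool_pos: [0.5451, 0.0263, 0.0738]
tool_rot: [180.0, 0.0, 5.8]
contact_force: [-1.9, -0.6, -1.1]
width: 0.013
gripper_force: 108.1
```

Request:
run_rows:
  ticks: {"steps":[[0.0125, 0, 0, 0, 0, 0, 0.005], [0.025, 0, 0, 0, 0, 0, 0.005], [0.035, 0, 0, 0, 0, 0, 0.005], [0.045, 0, 0, 0, 0, 0, 0.005], [0.05, 0, 0, 0, 0, 0, 0.005], [0.05, 0, 0, 0, 0, 0, 0.005], [0.05, 0, 0, 0, 0, 0, 0.005], [0.05, 0, 0, 0, 0, 0, 0.005]]}

```text
time: 15.65
tool_pos: [0.5648, 0.0284, 0.0736]
tool_rot: [180.0, -0.1, 5.8]
contact_force: [1.5, 0.3, -4.4]
width: 0.0126
gripper_force: 108.0
```

Run:
```python
from h import *
a=env.grab_frame("scene")[190:370,270:470,::-1]; b=env.grab_frame("top")[60:280,230:410,::-1]
a=cv2.resize(a,None,fx=2,fy=2,interpolation=3);b=cv2.resize(b,None,fx=2,fy=2,interpolation=3)
a=cv2.copyMakeBorder(a,0,80,0,0,0);cv2.imwrite("pics/in.png",cv2.hconcat([a,b]))
```

```text
(no output)
```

View pics/in.png

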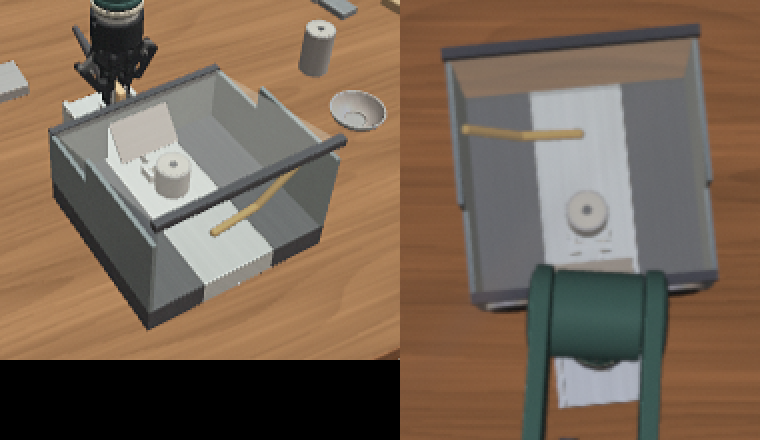

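The flask stands upright inside at top-crop (587,211), clear of the flap, which now rests on the bar's head just behind it. I'll check the depth.

Run:
```python
from h import *
p=px2w("top",230+(187.5)/2-.5,60+211.5/2-.5,.085);a=np.radians(5.8);d=p[:2]-[.6245,.0331]
print(p,d@[np.cos(a),np.sin(a)],d@[-np.sin(a),np.cos(a)])
```

```text
[0.72028927 0.04232223 0.085     ] 0.09623086246130526 -0.0005050876881694123
```

In the tool's units: -0.016 m / 0.4 = -0.04, -0.008 m / 0.4 = -0.02.

Request:
run_rows:
  ticks: {"steps":[[0.005, 0, 0, 0, 0, 0, 0.005], [0.01, 0, 0, 0, 0, 0, 0.005], [0.0125, 0, 0, 0, 0, 0, 0.005], [0.0125, 0, 0, 0, 0, 0, 0.005], [0.0125, 0, 0, 0, 0, 0, 0.005], [0, 0, 0, 0, 0, 0, 0.005], [-0.02, 0, 0, 0, 0, 0, 0.005], [-0.04, 0, 0, 0, 0, 0, 0.005]]}

```text
time: 16.42
tool_pos: [0.5481, 0.0266, 0.0737]
tool_rot: [180.0, -0.0, 5.8]
contact_force: [-0.4, 0.6, -3.1]
width: 0.0126
gripper_force: 108.0
```

Request:
run_rows:
  ticks: {"steps":[[-0.02, 0, 0, 0, 0, 0, 0.005], [-0.04, 0, 0, 0, 0, 0, 0.005], [-0.06, 0, 0, 0, 0, 0, 0.005], [-0.08, 0, 0, 0, 0, 0, 0.005], [-0.1, 0, 0, 0, 0, 0, 0.005], [-0.12, 0, 0, 0, 0, 0, 0.005], [-0.14, 0, 0, 0, 0, 0, 0.005], [-0.16, 0, 0, 0, 0, 0, 0.005]]}

```text
time: 17.08
tool_pos: [0.4842, 0.0201, 0.074]
tool_rot: [180.0, -0.0, 5.8]
contact_force: [0.1, -1.1, -2.1]
width: 0.0129
gripper_force: 108.4
```

Request:
run_rows:
  ticks: {"steps":[[-0.025, 0, 0, 0, 0, 0, 0.005], [-0.05, 0, 0, 0, 0, 0, 0.005], [-0.075, 0, 0, 0, 0, 0, 0.005], [-0.1, 0, 0, 0, 0, 0, 0.005], [-0.125, 0, 0, 0, 0, 0, 0.005], [-0.1625, 0, 0, 0, 0, 0, 0.005], [-0.2, 0, 0, 0, 0, 0, 0.005], [-0.2375, 0, 0, 0, 0, 0, 0.005]]}

```text
time: 17.75
tool_pos: [0.3891, 0.0104, 0.0737]
tool_rot: [180.0, 0.0, 5.8]
contact_force: [-0.3, -0.4, -1.5]
width: 0.0126
gripper_force: 108.4
```

The bar is out, with its tips at x≈0.53 and the flap at 0.62. I'll lift it and carry it back to its first resting place.

In the tool's units: 0.21 m / 0.4 = 0.525, 0.175 m / 0.4 = 0.4375, 15.9 degrees / 60 = 0.265.

Request:
run_rows:
  ticks: {"steps":[[-0.025, 0, -0.05, 0, 0, 0, 0.005], [-0.05, 0, -0.1, 0, 0, 0, 0.005], [-0.05, 0.0875, -0.1, 0, 0, 0.0333, 0.005], [-0.05, 0.175, -0.1, 0, 0, 0.0667, 0.005], [-0.05, 0.2625, -0.1, 0, 0, 0.1167, 0.005], [-0.05, 0.35, -0.1, 0, 0, 0.1667, 0.005], [-0.05, 0.4375, -0.1, 0, 0, 0.2167, 0.005], [-0.05, 0.525, -0.1, 0, 0, 0.265, 0.005]]}

```text
time: 18.42
tool_pos: [0.3911, -0.2019, 0.114]
tool_rot: [180.0, -0.0, -10.2]
contact_force: [0.7, -0.2, -1.6]
width: 0.0129
gripper_force: 108.4
```

Request:
run_rows:
  ticks: {"steps":[[0, 0, 0, 0, 0, 0, 0.005], [0, 0, 0, 0, 0, 0, 0.005], [0, 0, 0, 0, 0, 0, 0.005]]}

```text
time: 18.67
tool_pos: [0.3911, -0.1999, 0.1135]
tool_rot: [-179.9, 0.0, -10.1]
contact_force: [-0.3, 0.4, -2.6]
width: 0.0124
gripper_force: 108.7
```

Run:
```python
from h import *
print(tool([.431,-.2375,.04],-10.1))
```

```text
(array([0.0459, 0.0301, 0.0735]), array([-0.05,  0.05,  0.01]))
```

In the tool's units: 0.077 m / 0.4 = 0.1925, 0.076 m / 0.4 = 0.19.

Request:
run_rows:
  ticks: {"steps":[[0.05, 0.0325, 0, 0, 0, 0, 0.005], [0.1, 0.065, 0.025, 0, 0, 0, 0.005], [0.115, 0.075, 0.075, 0, 0, 0, 0.005], [0.115, 0.075, 0.125, 0, 0, 0, 0.005], [0.115, 0.075, 0.1625, 0, 0, 0, 0.005], [0.115, 0.075, 0.18, 0, 0, 0, 0.005], [0.115, 0.075, 0.19, 0, 0, 0, 0.005], [0.115, 0.075, 0.1925, 0, 0, 0, 0.005]]}

```text
time: 19.33
tool_pos: [0.4316, -0.2369, 0.0365]
tool_rot: [-180.0, 0.0, -10.0]
contact_force: [-0.5, 0.4, -2.1]
width: 0.0126
gripper_force: 108.7
```

Request:
run_rows:
  ticks: {"steps":[[0, 0, 0.0025, 0, 0, 0, 0.005], [0, 0, 0.005, 0, 0, 0, 0.005], [0, 0, 0.0075, 0, 0, 0, 0.005], [0, 0, 0.0075, 0, 0, 0, 0.005]]}

```text
time: 19.67
tool_pos: [0.4321, -0.2382, 0.0345]
tool_rot: [180.0, -0.1, -10.1]
contact_force: [0.7, -0.3, -1.8]
width: 0.0128
gripper_force: 108.7
```

In the tool's units: 0.0015 m / 0.4 = 0.0038, 0.001 m / 0.4 = 0.0025.

Request:
run_rows:
  ticks: {"steps":[[0, 0, 0.0025, 0, 0, 0, 0.005], [0, 0, 0.0038, 0, 0, 0, 0.005], [0, 0, 0.0038, 0, 0, 0, 0.005], [0, 0, 0.0038, 0, 0, 0, 0.005]]}

```text
time: 20.0
tool_pos: [0.432, -0.2383, 0.0328]
tool_rot: [180.0, -0.0, -10.1]
contact_force: [-0.9, 0.0, 1.6]
width: 0.0132
gripper_force: 109.3
```

Request:
run_rows:
  ticks: {"steps":[[0, 0, 0, 0, 0, 0, 0.016], [0, 0, 0, 0, 0, 0, 0.025], [0, 0, 0, 0, 0, 0, 0.04], [0, 0, 0, 0, 0, 0, 0.04], [0, 0, 0, 0, 0, 0, 0.04], [0, 0, -0.05, 0, 0, 0, 0.04], [0, 0, -0.15, 0, 0, 0, 0.04], [0, 0, -0.25, 0, 0, 0, 0.04]]}

```text
time: 20.67
tool_pos: [0.4304, -0.237, 0.1314]
tool_rot: [-179.9, 0.3, -10.1]
contact_force: [1.4, -1.2, 0.3]
width: 0.0401
gripper_force: 0.0
```

Request:
run_rows:
  ticks: {"steps":[[-0.05, 0.1, -0.125, 0, 0, 0, 0.04], [-0.125, 0.175, -0.125, 0, 0, 0, 0.04], [-0.2, 0.25, -0.125, 0, 0, 0, 0.04], [-0.25, 0.325, -0.125, 0, 0, 0, 0.04], [-0.25, 0.375, -0.125, 0, 0, 0, 0.04], [-0.25, 0.375, -0.125, 0, 0, 0, 0.04]]}

```text
time: 21.17
tool_pos: [0.3041, -0.3725, 0.1829]
tool_rot: [179.8, 0.0, -10.5]
contact_force: [0.2, 0.9, 0.1]
width: 0.0395
gripper_force: 0.0
```

Run:
```python
from h import *
a=env.grab_frame("scene")[160:340,170:470,::-1]; b=env.grab_frame("top")[60:310,225:475,::-1]
a=cv2.resize(a,(400,240),interpolation=2);b=cv2.resize(b,(400,400),interpolation=2)
a=cv2.copyMakeBorder(a,0,160,0,0,0);cv2.imwrite("pics/end.png",cv2.hconcat([a,b]))
```

```text
(no output)
```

View pics/end.png

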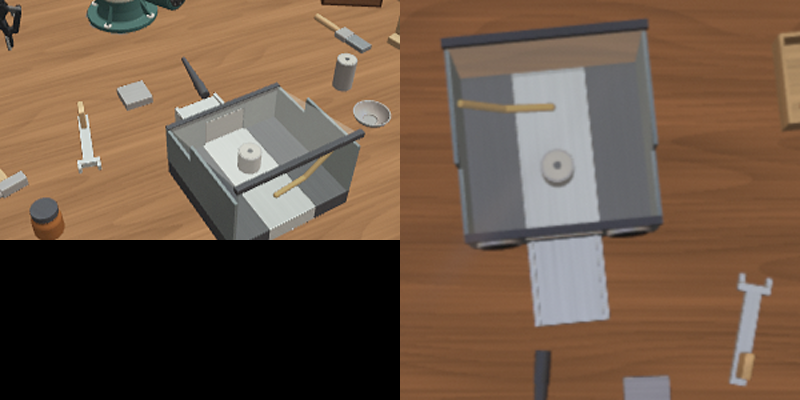

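The flask stands inside the cabinet at (557,167). The flap hangs shut in the front wall, the bar lies flat on the bench at about (748,330), and nothing else has moved.

Request:
run_rows:
  ticks: {"steps":[[0, 0, 0, 0, 0, 0, 0.04], [0, 0, 0, 0, 0, 0, 0.04], [0, 0, 0, 0, 0, 0, 0.04], [0, 0, 0, 0, 0, 0, 0.04]]}

```text
time: 21.6
tool_pos: [0.3078, -0.3673, 0.1822]
tool_rot: [-180.0, 0.0, -10.0]
contact_force: [0.5, 0.2, 0.8]
width: 0.0403
gripper_force: 0.0
```

```bash
python3 -c "
from station import env
print(env.sign_off())"
```

```text
the job is handed in; nothing more can be done
None
```

Job handed in after 21.6 s: the short flask stands upright about 10 cm inside the cabinet, the flap is shut, and the push bar lies flat on the bench about where it started; the last pictures showed nothing else moved.

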